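# Sweep the loose wheels into the bay with the straightedge

### The job

Pick up the straightedge by its grip and use it to gather the three loose robot wheels into one close group in front of the open mouth of the aluminium bay, then push them into the bay together, so that no wheel goes in while another is left behind, until all three are wholly inside. Keep the wheels flat on the bench and move them only with the straightedge, never with the gripper, and leave everything else on the bench where it is. Finish with the straightedge standing upright on the bench outside the bay, a hand's breadth clear of its mouth.

Things in the scene. Friction and masses are not known exactly. Their poses are not given: they have to be found in the camera images.
- straightedge: The straightedge: a slotted aluminium profile 30 mm wide (its x), 160 mm long (its y), 30 mm high, standing on the bench, with a black grip centred on top: 26 mm thick (along x), 70 mm long (along y), from 30 to 75 mm above the bench. Both long faces are straight and push equally well. Mass about 0.3 kg. Origin: centre of its underside; z up.
- bay_mouth (a point): Mouth of the bay, a U of three aluminium bars 12 mm thick, 30 mm high, fixed to the bench; open front, no sill. Inside 204 mm wide, 200 mm deep. This point: on the bench, mid-mouth, level with the front ends of the side bars (rounded, 16 mm across, reaching 2 mm further). x points into the bay (roughly world +y), y along the mouth. The wheels lie up to 450 mm before it.
- wheel_a: A loose robot-car wheel lying flat: black tyre disc 64 mm across, 26 mm thick, about 70 g, grey hub face up. Origin: centre of its underside; z up.
- wheel_b: A loose robot-car wheel lying flat: black tyre disc 64 mm across, 26 mm thick, about 70 g, grey hub face up. Origin: centre of its underside; z up.
- wheel_c: A loose robot-car wheel lying flat: black tyre disc 64 mm across, 26 mm thick, about 70 g, grey hub face up. Origin: centre of its underside; z up.
- bottle: Bystander among the wheels: a white plastic bottle, 58 mm across and 100 mm high, standing. Origin: centre of its underside.
- io_box: Bystander beside the lane: flat grey interface box 70 mm (x) by 100 mm (y), 30 mm high. Origin: centre of its underside.
- mug: Bystander beside the lane: white mug, 76 mm across, 90 mm high, handle reaching about 35 mm beyond it at its +y. Origin: centre of its underside.
- multimeter: Bystander: black multimeter lying flat, 160 mm (x) by 80 mm (y), 42 mm high with its dial. Origin: centre of its underside.
- tape_roll: Bystander: cardboard-brown roll of tape lying flat, 100 mm across, 45 mm high. Origin: centre of its underside.
- gearmotor: Bystander: yellow gearmotor, 65 mm by 22 mm, 19 mm high, with a shaft reaching 30 mm out at +x. Origin: centre of its underside.
Things that resemble listed ones, but are neither listed nor needed, are in the scene too. What is shaped like the straightedge but purple is not meant. Leave any red look-alike of the wheel_c alone.

How it is judged:
On the way, in this order (a step that is already met when the one before it is completed fails the run):
1. the three wheels form one close group (every two centres less than 150 mm apart), none of them yet wholly in the bay (horizontal distance between wheel_a and wheel_b below 0.15 m and horizontal distance between each of wheel_a, wheel_b and wheel_c below 0.15 m and x of each of wheel_a, wheel_b, wheel_c in the frame of bay_mouth below 0.026 m), for 0.05 s.
2. all three wheels are inside the bay (x of wheel_a in the frame of bay_mouth between 0.026 and 0.2 m and y of wheel_a in the frame of bay_mouth between -0.09 and 0.09 m and x of wheel_b in the frame of bay_mouth between 0.026 and 0.2 m and y of wheel_b in the frame of bay_mouth between -0.09 and 0.09 m and x of wheel_c in the frame of bay_mouth between 0.026 and 0.2 m and y of wheel_c in the frame of bay_mouth between -0.09 and 0.09 m), for 0.2 s.
At the end, for the whole second after the job is handed in: All three wheels at rest inside the bay, each centre at least 26 mm past the mouth line and between the side bars; the straightedge released, at rest, standing upright (within 0.1 rad) on the bench outside the bay, its centre at least 55 mm before the mouth line (all of step 2 and linear speed of each of wheel_a, wheel_b, wheel_c, straightedge below 0.02 m/s and height (world z) of straightedge below 0.006 m and angle between straightedge's own z axis and vertical below 0.1 rad and x of straightedge in the frame of bay_mouth below -0.055 m); the robot touches nothing.
It fails at once if a wheel is wholly in the bay while another is left more than 150 mm before the mouth ((x of wheel_a in the frame of bay_mouth above 0.032 m and x of wheel_b in the frame of bay_mouth below -0.15 m) or (x of wheel_a in the frame of bay_mouth above 0.032 m and x of wheel_c in the frame of bay_mouth below -0.15 m) or (x of wheel_b in the frame of bay_mouth above 0.032 m and x of wheel_a in the frame of bay_mouth below -0.15 m) or (x of wheel_b in the frame of bay_mouth above 0.032 m and x of wheel_c in the frame of bay_mouth below -0.15 m) or (x of wheel_c in the frame of bay_mouth above 0.032 m and x of wheel_a in the frame of bay_mouth below -0.15 m) or (x of wheel_c in the frame of bay_mouth above 0.032 m and x of wheel_b in the frame of bay_mouth below -0.15 m)).
It fails at once if the gripper or arm touches a wheel (contact force between any of the fingers, the arm and wheel_a above 1 N or contact force between any of the fingers, the arm and wheel_b above 1 N or contact force between any of the fingers, the arm and wheel_c above 1 N).
It fails at once if a wheel is lifted or tipped (angle between any of wheel_a, wheel_b, wheel_c's own z axis and vertical above 0.35 rad or height (world z) of any of wheel_a, wheel_b, wheel_c above 0.025 m).
It fails at once if a bystander is moved by more than 20 mm or tipped (distance of any of bottle, io_box, multimeter, mug, tape_roll, gearmotor from where it was at the start of the episode above 0.02 m or angle between any of bottle, io_box, multimeter, mug, tape_roll, gearmotor's own z axis and vertical above 0.3 rad).
It also fails if it takes over 72 s, if anything falls off the work surface, if the arm or the gripper's body presses on something with over 40 N, if the wrist force passes 120 N, or if a joint passes its speed limit or range.

### The arm

A 7-joint arm with a two-finger parallel gripper is mounted at the origin on the work surface. World frame = base frame: x ahead of the robot, y to its left, z up, the work surface at z = 0. Lengths are in m, angles in rad, forces in N, time in s.
With the tool pointing down it reaches from about 0.425 to 0.875 m from the base axis. Payload 4.7 kg.
Tool frame: the origin (TCP) lies at the very end of the fingers, on their centre line; the grasp point (between the pads) lies 19 mm behind it; z points along the fingers, y is the direction in which the jaws open and shut (so a half turn about z gives the same grasp; the last joint's range is limited). The gripper opens to 87 mm and grips with 3 to 60 N. Pads are 19 mm wide; open, the fingers measure 117 mm over their backs; the gripper's body (75 mm by 190 mm) begins 51 mm behind the grasp point.
Start: joints at [-1.154, 0.321, -0.07, 1.45, 0.023, 1.371, -0.057], TCP at [0.255, 0.598, 0.201] pointing down, gripper open.
Joint ranges: [-2.86, 2.86], [-0.3, 2.09], [-1.38, 1.24], [0.06, 2.45], [-1.56, 4.7], [0.09, 2.05], [-2.69, 2.69]. Speed limits (rad/s): [2.57, 2.57, 3.14, 3.14, 3.14, 3.14, 3.14].

### API

Orientations are given as a rotation vector (axis times angle).
In Python, from bench import ctrl, get_image, camera_info gives the robot as it stands.
- The arm moves only by the tool carry_out, never from a script. Its argument "commands" is a list of rows, each an object of numbers: "tx", "ty", "tz": the shift along the tool's x, y, z in m; "rx", "ry", "rz": the turn, a rotation vector about the tool's x, y, z in rad; "jaw": the opening, from 0 (shut) to 1 (fully open). In form: [{"tx": .., "ty": .., "tz": .., "rx": .., "ry": .., "rz": .., "jaw": ..}, ...]. A call has 1 to 12 rows; each row is the pose to reach, as a shift and turn from the pose commanded when the call began, along the tool's axes at that moment; what a row does not reach only later rows make up. A row lasts 1/8 s, in which the tool goes at most 62.5 mm and 10.7 degrees, less where a joint would pass 70% of its speed; a pose out of reach is approached as far as the arm can. A call with a gripper value outside its range is refused whole. The fingers move at their own pace and stop on an object; "grip_force" is the grip in N (left out, the last holds). Time passes only in rows, so rows that repeat a pose let the fingers close. It gives the time, the measured TCP pose, the force and the opening at its end, in the units of the state.
- ctrl.get_state(): the state, without advancing time (a new reading comes with each control period).
- get_image(name): name is "scene" or "side" or "wrist"; returns the picture (384x512x3 uint8, red, green, blue); there is no depth.
- camera_info(name): a dict with "intrinsics" (3x3 intrinsics, pixels), "R" (3x3) and "t" (3): a world point X has camera coordinates R X + t. Camera axes: x right, y down, z forward; pixel columns grow to the right and rows downward; lengths in m; the calibration is good to about 2 mm. A picture is of the moment at which its call begins: read the wrist's pose just before it. camera_info takes no time and is no camera call; for the wrist camera it gives the pose at the moment of the call.
- ctrl.close_job(): hands the job in, once; it reports no verdict.
The state is a dict: "time": time; "joint_positions": joint angles; "qd": joint speeds; "joint_torque": joint torques, N m; "position": TCP position; "tool_rot": TCP orientation; "ft_force": force on the tool from outside, world axes, zero at the start; "torque": the same for the moment, N m; "grip_width": opening from 0.0 (shut) to 1.0 (fully open).
Only numpy, scipy, OpenCV 4.12 (cv2) and the standard library are available. Lean on these libraries where they do the work, as an engineer would, in place of code of your own. Each camera call takes 0.05 s, during which the arm holds its last target.

## Working session

There is one attempt and no reset: what is moved stays moved. The work goes in short steps, Python scripts to look and compute and a tool call to move; the robot and the scene stay as the last step left them, time stands still between calls to the robot, and variables do not carry over. Pictures are saved under pics/ and viewed, and the job is handed in when it is done.

Besides the shell and the picture viewer there is one more tool, called after "Emit:" by a JSON object that holds its "name" and its "arguments". carry_out: Moves the arm, as the interface text tells. Its arguments: {"type":"object","properties":{"commands":{"type":"array"},"grip_force":{"type":"number"}},"required":["commands"]}

```bash
ls; mkdir -p pics; python3 - <<'E'
from bench import ctrl,get_image,camera_info
import cv2
s=ctrl.get_state();print(s)
for n in("scene","side","wrist"):
    print(n,camera_info(n))
    cv2.imwrite(f"pics/{n}0.png",get_image(n)[:,:,::-1])
E
```

```text
pics
{'time': 0.0, 'joint_positions': array([-1.15390777,  0.3218371 , -0.07009216,  1.4516712 ,  0.02256984,
        1.37082769, -0.05689868]), 'qd': array([ 6.98940335e-04, -1.01240259e-03,  3.15435801e-04,  7.93362979e-04,
       -6.31377138e-05,  1.58630609e-03, -1.86219053e-03]), 'joint_torque': array([-1.39634226e-04, -4.91296327e+01, -4.04075654e-01, -3.12525487e+01,
       -6.38505793e-02,  4.38332255e-02,  1.84499399e-04]), 'position': array([0.2545863 , 0.59740892, 0.20035438]), 'tool_rot': array([-6.28314718e-01, -3.07778770e+00,  3.03051983e-03]), 'ft_force': array([-0.28830226,  0.02272209, -0.76649694]), 'torque': array([ 0.02641533, -0.02533104,  0.02934383]), 'grip_width': 0.9978749292945298}
scene {'intrinsics': array([[367.91914709,   0.        , 251.0693367 ],
       [  0.        , 367.91914709, 188.94182159],
       [  0.        ,   0.        ,   1.        ]]), 'R': array([[-0.43937968,  0.89822655,  0.0116002 ],
       [ 0.5363208 ,  0.27266419, -0.79875794],
       [-0.72062854, -0.34473658, -0.60154068]]), 't': array([ 0.2459697, -0.2526778,  1.3130267])}
side {'intrinsics': array([[455.86456536,   0.        , 262.15704227],
       [  0.        , 455.86456536, 198.85686966],
       [  0.        ,   0.        ,   1.        ]]), 'R': array([[ 0.8516145 , -0.52416554,  0.00179537],
       [-0.32195145, -0.52577301, -0.78734364],
       [ 0.41364237,  0.66993524, -0.61651178]]), 't': array([-0.46271889,  0.18389024,  1.14252174])}
wrist {'intrinsics': array([[265.61902991,   0.        , 250.74174371],
       [  0.        , 265.61902991, 186.13766345],
       [  0.        ,   0.        ,   1.        ]]), 'R': array([[ 0.39222834,  0.91986384, -0.00272938],
       [ 0.88896314, -0.37828635,  0.25815495],
       [ 0.23643491, -0.103682  , -0.96609967]]), 't': array([-0.64801429, -0.03195588,  0.3905348 ])}
```

View pics/scene0.png

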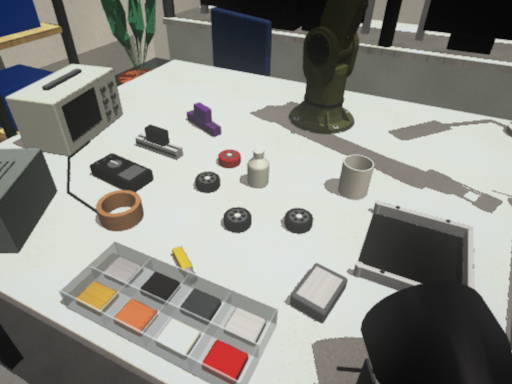

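View pics/side0.png

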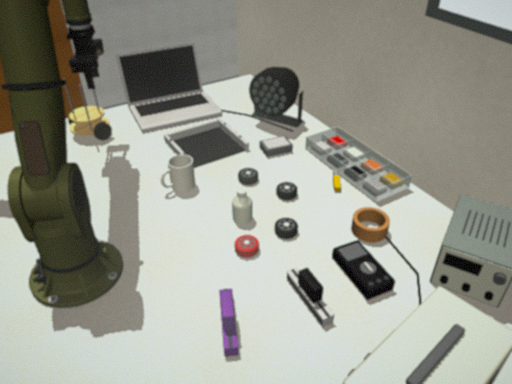

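View pics/wrist0.png

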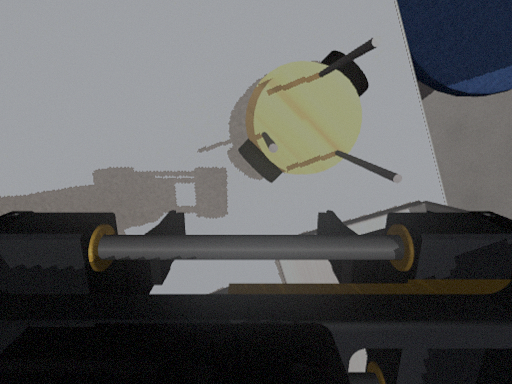

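Straightedge candidates in the scene image:
- Silver bar with black grip, about (158,143): this matches the description.
- Purple one at (203,119): the look-alike to avoid.
- Carry handle on the instrument at (62,80): not it.

Wheel candidates:
- Dark wheels at (208,181), (237,219) and (298,220): these are the three I want.
- Red one at (229,158): the look-alike to avoid.

Next I'll check close crops.

```bash
cat > h.py <<'E'
import numpy as np,cv2
from bench import ctrl,get_image,camera_info
from scipy.spatial.transform import Rotation as Rn
def ray(n,u,v,z,ci=None):
    c=ci or camera_info(n);K=c["intrinsics"];R=c["R"];t=c["t"]
    o=-R.T@t; d=R.T@np.linalg.inv(K)@np.array([u,v,1.]); return o+d*(z-o[2])/d[2]
def proj(n,X,ci=None):
    c=ci or camera_info(n);p=c["intrinsics"]@(c["R"]@np.array(X,float)+c["t"]);return p[:2]/p[2]
E
python3 - <<'E'
import cv2
a=cv2.imread('pics/scene0.png');b=cv2.imread('pics/side0.png')
cv2.imwrite('pics/c1.png',cv2.resize(a[90:250,80:330],None,fx=3.2,fy=3.2,interpolation=cv2.INTER_CUBIC))
cv2.imwrite('pics/c2.png',cv2.resize(b[110:340,150:400],None,fx=2.6,fy=2.6,interpolation=cv2.INTER_CUBIC))
cv2.imwrite('pics/c3.png',cv2.resize(a[180:330,280:512],None,fx=3.2,fy=3.2,interpolation=cv2.INTER_CUBIC))
E
```

```text
(no output)
```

View pics/c1.png

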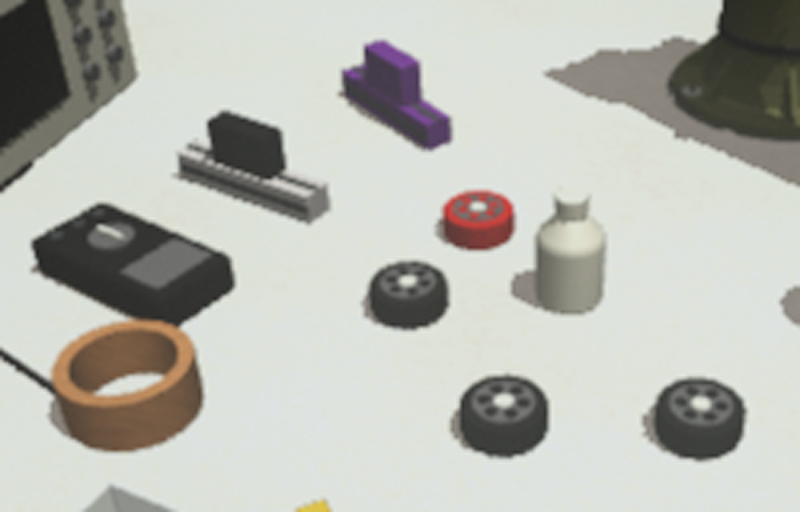

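View pics/c2.png

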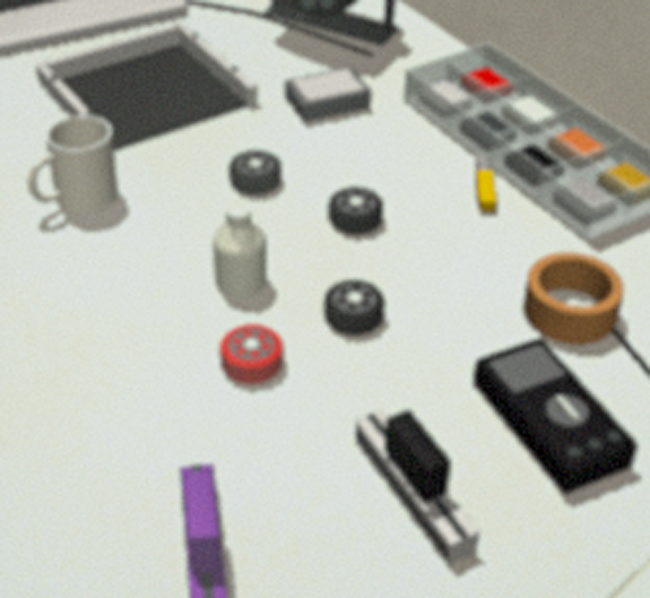

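View pics/c3.png

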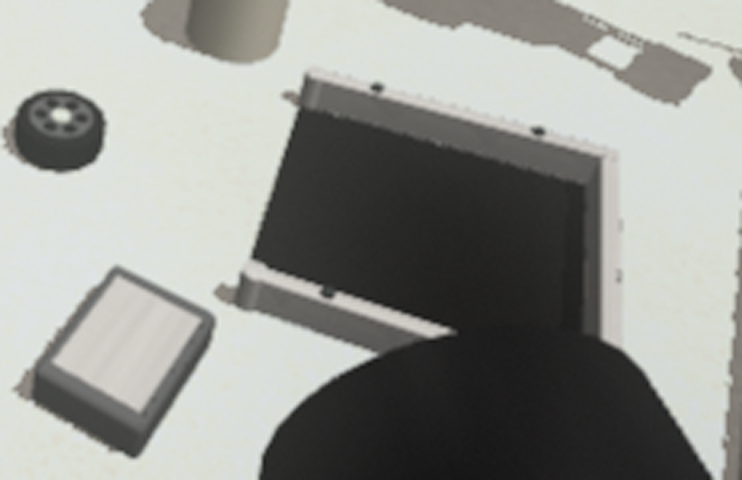

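```bash
python3 - <<'E'
from h import *
np.set_printoptions(precision=3,suppress=True)
def f(n,s,ox,oy,pts,z):
    for p in pts: print(n,p,z,ray(n,p[0]/s+ox,p[1]/s+oy,z)[:2])
c1=("scene",3.2,80,90);c2=("side",2.6,150,110);c3=("scene",3.2,280,180)
print("wheels");f(*c1,[(409,282),(504,401),(701,402),(479,207)],.026);f(*c2,[(355,293),(357,197),(255,160),(252,343)],.026)
print("edge prof");f(*c1,[(178,150),(193,142),(329,184),(303,203)],.03);f(*c2,[(360,418),(380,411),(475,533),(450,548)],.03)
print("grip");f(*c1,[(209,118),(224,112),(284,147),(272,155)],.075);f(*c2,[(388,420),(408,411),(447,462),(425,475)],.075)
print("bay");f(*c3,[(310,75),(252,268),(610,153)],.03);f(*c3,[(303,107),(255,262)],0);f(*c2,[(45,72),(250,97),(180,30)],.03)
print("bottle base l r bottom");f(*c1,[(536,300),(604,297),(570,311)],0);f(*c2,[(214,292),(270,292),(245,308)],0)
print("io");f(*c3,[(118,266),(213,320),(135,412),(38,365)],.03);f(*c2,[(286,95),(352,68),(370,92),(305,112)],.03)
print("mug top c");f("scene",1,0,0,[(357,162)],.09);f(*c2,[(80,130)],.09)
print("meter");f(*c1,[(35,245),(103,205),(230,262),(160,298)],.035)
print("tape");f(*c1,[(125,360)],.045)
print("handle mug");f(*c2,[(35,185)],.05)
print("purple");f(*c1,[(345,75),(450,122),(365,52),(420,70)],.03)
E
```

```text
wheels
scene (409, 282) 0.026 [ 0.529 -0.142]
scene (504, 401) 0.026 [ 0.625 -0.003]
scene (701, 402) 0.026 [0.562 0.124]
scene (479, 207) 0.026 [ 0.401 -0.147]
side (355, 293) 0.026 [ 0.535 -0.141]
side (357, 197) 0.026 [ 0.633 -0.001]
side (255, 160) 0.026 [0.569 0.127]
side (252, 343) 0.026 [ 0.404 -0.151]
edge prof
scene (178, 150) 0.03 [ 0.447 -0.45 ]
scene (193, 142) 0.03 [ 0.428 -0.447]
scene (329, 184) 0.03 [ 0.434 -0.285]
scene (303, 203) 0.03 [ 0.472 -0.287]
side (360, 418) 0.03 [ 0.437 -0.295]
side (380, 411) 0.03 [ 0.458 -0.297]
side (475, 533) 0.03 [ 0.446 -0.455]
side (450, 548) 0.03 [ 0.418 -0.456]
grip
scene (209, 118) 0.075 [ 0.447 -0.404]
scene (224, 112) 0.075 [ 0.431 -0.399]
scene (284, 147) 0.075 [ 0.46 -0.31]
scene (272, 155) 0.075 [ 0.477 -0.31 ]
side (388, 420) 0.075 [ 0.431 -0.344]
side (408, 411) 0.075 [ 0.453 -0.344]
side (447, 462) 0.075 [ 0.446 -0.409]
side (425, 475) 0.075 [ 0.422 -0.411]
bay
scene (310, 75) 0.03 [0.44  0.277]
scene (252, 268) 0.03 [0.65  0.281]
scene (610, 153) 0.03 [0.433 0.481]
scene (303, 107) 0 [0.441 0.278]
scene (255, 262) 0 [0.61
[... 406 characters left out ...]
 0.27]
scene (135, 412) 0.03 [0.782 0.247]
scene (38, 365) 0.03 [0.777 0.189]
side (286, 95) 0.03 [0.677 0.231]
side (352, 68) 0.03 [0.79  0.243]
side (370, 92) 0.03 [0.775 0.179]
side (305, 112) 0.03 [0.676 0.182]
mug top c
scene (357, 162) 0.09 [0.377 0.203]
side (80, 130) 0.09 [0.38  0.206]
meter
scene (35, 245) 0.035 [ 0.636 -0.441]
scene (103, 205) 0.035 [ 0.561 -0.436]
scene (230, 262) 0.035 [ 0.582 -0.281]
scene (160, 298) 0.035 [ 0.647 -0.298]
tape
scene (125, 360) 0.045 [ 0.728 -0.258]
handle mug
side (35, 185) 0.05 [0.311 0.185]
purple
scene (345, 75) 0.03 [ 0.236 -0.4  ]
scene (450, 122) 0.03 [ 0.278 -0.247]
scene (365, 52) 0.03 [ 0.177 -0.414]
scene (420, 70) 0.03 [ 0.189 -0.336]
```

The crops confirm the choice. The silver bar with the black grip is at about (0.44,-0.37) with its long axis near world y. The dark wheels are at (.532,-.142), (.629,-.002) and (.565,.125). The bay mouth is at about (.54,.275). Next I'll work out the transit.

```bash
cat >> h.py <<'E'
def cmd(pos,jawdeg,P0=None,R0=None):
    """relative command for TCP pos, jaw(y) direction deg, pointing down"""
    s=ctrl.get_state()
    P0=s["position"] if P0 is None else np.array(P0); R0=Rn.from_rotvec(s["tool_rot"]).as_matrix() if R0 is None else R0
    a=np.radians(jawdeg); y=np.array([np.cos(a),np.sin(a),0]); z=np.array([0,0,-1.]); x=np.cross(y,z)
    T=np.column_stack([x,y,z]); d=R0.T@(np.array(pos)-P0); r=Rn.from_matrix(R0.T@T).as_rotvec()
    return np.round(d,4),np.round(r,4)
E
python3 - <<'E'
from h import *
P=[.2546,.5974,.2005]
for p,j in [((.42,.37,.2),52),((.60,.12,.2),30),((.57,-.13,.2),12),((.443,-.373,.2),-5.7)]: print(p,j,*cmd(p,j,P))
s=ctrl.get_state();R=Rn.from_rotvec(s["tool_rot"]).as_matrix();print(R)
E
```

```text
(0.42, 0.37, 0.2) 52 [-0.2413 -0.1444  0.0007] [-0.0014  0.0003  0.2605]
(0.6, 0.12, 0.2) 30 [-0.5049 -0.3038  0.001 ] [-1.400e-03  6.000e-04  6.444e-01]
(0.57, -0.13, 0.2) 12 [-0.5753 -0.5456  0.0014] [-1.300e-03  8.000e-04  9.586e-01]
(0.443, -0.373, 0.2) -5.7 [-0.5537 -0.8189  0.0017] [-1.2000e-03  1.0000e-03  1.2675e+00]
[[-9.19977876e-01  3.91969998e-01 -4.77601985e-04]
 [ 3.91970276e-01  9.19976848e-01 -1.37927448e-03]
 [-1.01251446e-04 -1.45610779e-03 -9.99998935e-01]]
```

Emit:
{"name": "carry_out", "arguments": {"commands": [{"tx":-0.05,"ty":-0.03,"tz":0,"rz":0.05,"jaw":1},{"tx":-0.1,"ty":-0.06,"tz":0,"rz":0.1,"jaw":1},{"tx":-0.15,"ty":-0.09,"tz":0,"rz":0.16,"jaw":1},{"tx":-0.2,"ty":-0.12,"tz":0,"rz":0.21,"jaw":1},{"tx":-0.25,"ty":-0.15,"tz":0,"rz":0.27,"jaw":1},{"tx":-0.3,"ty":-0.18,"tz":0,"rz":0.34,"jaw":1},{"tx":-0.35,"ty":-0.21,"tz":0,"rz":0.41,"jaw":1},{"tx":-0.4,"ty":-0.24,"tz":0,"rz":0.48,"jaw":1},{"tx":-0.45,"ty":-0.27,"tz":0,"rz":0.56,"jaw":1},{"tx":-0.5,"ty":-0.3,"tz":0,"rz":0.64,"jaw":1},{"tx":-0.52,"ty":-0.35,"tz":0,"rz":0.7,"jaw":1},{"tx":-0.53,"ty":-0.4,"tz":0,"rz":0.77,"jaw":1}]}}

```text
invalid input
```

```bash
python3 - <<'E'
from h import *
s=ctrl.get_state();print(s["time"],s["position"],s["ft_force"])
print(cmd((.443,-.373,.18),-5.7)); print(cmd((.53,-.25,.18),-2))
E
```

```text
0.15 [0.25468684 0.59754936 0.20059642] [-0.1759647   0.22061765 -0.22852239]
(array([-0.5537, -0.819 ,  0.0218]), array([-1.2000e-03,  1.0000e-03,  1.2675e+00]))
(array([-0.5855, -0.6718,  0.0216]), array([-1.2000e-03,  1.0000e-03,  1.2029e+00]))
```

Emit:
{"name": "carry_out", "arguments": {"commands": [{"tx":-0.05,"ty":-0.03,"tz":0,"rx":0,"ry":0,"rz":0.05,"jaw":1},{"tx":-0.1,"ty":-0.06,"tz":0,"rx":0,"ry":0,"rz":0.1,"jaw":1},{"tx":-0.15,"ty":-0.09,"tz":0,"rx":0,"ry":0,"rz":0.16,"jaw":1},{"tx":-0.2,"ty":-0.12,"tz":0,"rx":0,"ry":0,"rz":0.21,"jaw":1},{"tx":-0.25,"ty":-0.15,"tz":0,"rx":0,"ry":0,"rz":0.27,"jaw":1},{"tx":-0.3,"ty":-0.18,"tz":0,"rx":0,"ry":0,"rz":0.34,"jaw":1},{"tx":-0.35,"ty":-0.21,"tz":0,"rx":0,"ry":0,"rz":0.41,"jaw":1},{"tx":-0.4,"ty":-0.24,"tz":0,"rx":0,"ry":0,"rz":0.48,"jaw":1},{"tx":-0.45,"ty":-0.27,"tz":0,"rx":0,"ry":0,"rz":0.56,"jaw":1},{"tx":-0.5,"ty":-0.3,"tz":0,"rx":0,"ry":0,"rz":0.64,"jaw":1},{"tx":-0.52,"ty":-0.35,"tz":0,"rx":0,"ry":0,"rz":0.7,"jaw":1},{"tx":-0.53,"ty":-0.4,"tz":0,"rx":0,"ry":0,"rz":0.77,"jaw":1}], "grip_force": 30}}

```text
time: 1.65
position: [0.5857, 0.0198, 0.2008]
tool_rot: [1.743, 2.614, -0.002]
ft_force: [1.1, 0.1, 0.0]
grip_width: 0.998
```

```bash
python3 - <<'E'
from h import *
s=ctrl.get_state();print(s["time"],s["position"],s["ft_force"],s["grip_width"])
print(cmd((.443,-.373,.16),-5.7)); print(cmd((.53,-.2,.18),-2))
E
```

```text
1.65 [0.58567985 0.01983111 0.20079597] [1.07038785 0.07106771 0.00990123] 0.9977164387328926
(array([-0.3077, -0.2827,  0.0413]), array([-0.0008,  0.001 ,  0.4942]))
(array([-0.1815, -0.1359,  0.0211]), array([-0.0008,  0.0009,  0.4296]))
```

Emit:
{"name": "carry_out", "arguments": {"commands": [{"tx":-0.045,"ty":-0.034,"tz":0.0,"rx":0,"ry":0,"rz":0.1,"jaw":1},{"tx":-0.09,"ty":-0.068,"tz":0,"rx":0,"ry":0,"rz":0.2,"jaw":1},{"tx":-0.136,"ty":-0.102,"tz":0,"rx":0,"ry":0,"rz":0.3,"jaw":1},{"tx":-0.18,"ty":-0.136,"tz":0,"rx":0,"ry":0,"rz":0.4,"jaw":1},{"tx":-0.22,"ty":-0.18,"tz":0,"rx":0,"ry":0,"rz":0.45,"jaw":1},{"tx":-0.26,"ty":-0.224,"tz":0,"rx":0,"ry":0,"rz":0.49,"jaw":1},{"tx":-0.29,"ty":-0.26,"tz":0.01,"rx":0,"ry":0,"rz":0.49,"jaw":1},{"tx":-0.307,"ty":-0.282,"tz":0.02,"rx":0,"ry":0,"rz":0.494,"jaw":1},{"tx":-0.307,"ty":-0.282,"tz":0.02,"rx":0,"ry":0,"rz":0.494,"jaw":1}]}}

```text
time: 2.78
position: [0.442, -0.3722, 0.1806]
tool_rot: [-2.33, -2.105, 0.002]
ft_force: [0.3, 0.7, 0.1]
grip_width: 1.001
```

```bash
python3 - <<'E'
from h import *
s=ctrl.get_state();print(s["time"],s["position"],s["ft_force"],s["joint_positions"])
ci=camera_info("wrist")
import pickle;pickle.dump(ci,open("ci1.pkl","wb"))
cv2.imwrite("pics/w1.png",cv2.resize(get_image("wrist")[:,:,::-1],None,fx=1.5,fy=1.5))
cv2.imwrite("pics/s1.png",cv2.resize(get_image("side")[130:200,150:300,::-1],None,fx=5,fy=5,interpolation=cv2.INTER_CUBIC))
E
```

```text
2.775 [ 0.44198367 -0.37217602  0.18061239] [0.28291177 0.66877753 0.09927184] [-0.00476203  0.21566229  0.75912787  1.6878123  -0.15197484  1.30071709
  0.68242599]
```

View pics/w1.png

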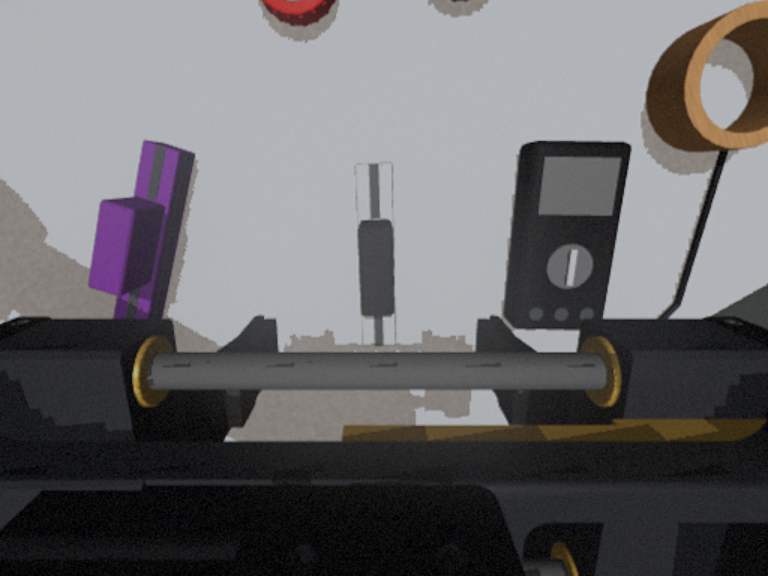

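View pics/s1.png

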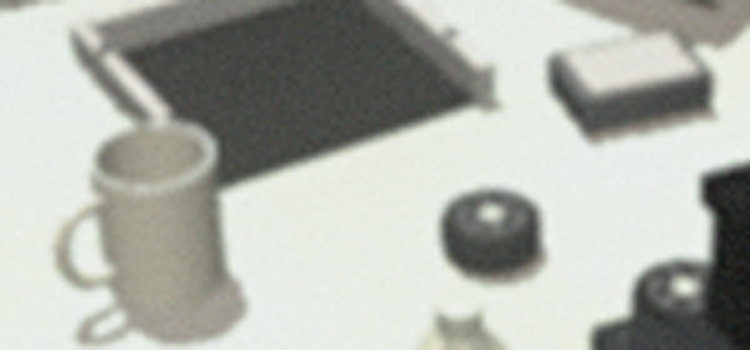

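The wrist view shows the silver straightedge with its black grip centred at (375,268), between the jaws. The purple look-alike is at (145,240) and the multimeter at (570,235). In the side crop the mat's front edge runs (222,187)–(470,95) in crop pixels.

```bash
python3 - <<'E'
from h import *
import pickle;ci=pickle.load(open("ci1.pkl","rb"))
np.set_printoptions(precision=4,suppress=True)
for z,ps in ((.075,[(360,223),(390,223),(361,316),(393,316)]),(.03,[(356,163),(392,163),(361,345),(397,345)])):
    q=[ray(None,u/1.5,v/1.5,z,ci)[:2] for u,v in ps];print(z,*q, np.mean(q,0))
print("bay side mat", ray("side",150+222/5,130+187/5,0)[:2],ray("side",150+470/5,130+95/5,0)[:2], "right bar tip top",ray("side",150+487/5,130+70/5,.03)[:2],"bottom",ray("side",150+490/5,130+105/5,.0)[:2])
s=ctrl.get_state();print(s["position"],Rn.from_rotvec(s["tool_rot"]).as_matrix())
E
```

```text
0.075 [ 0.4338 -0.337 ] [ 0.4554 -0.3392] [ 0.4266 -0.4081] [ 0.4511 -0.4106] [ 0.4418 -0.3737]
0.03 [ 0.4336 -0.2941] [ 0.4624 -0.2971] [ 0.4199 -0.4522] [ 0.4524 -0.4555] [ 0.4421 -0.3747]
bay side mat [0.4481 0.2737] [0.6455 0.2878] right bar tip top [0.6482 0.2675] bottom [0.6509 0.2691]
[ 0.4451 -0.3693  0.1813] [[ 0.0955  0.9954  0.0001]
 [ 0.9954 -0.0955  0.0009]
 [ 0.0009 -0.     -1.    ]]
```

Emit:
{"name": "carry_out", "arguments": {"commands": [{"tx":-0.003,"ty":-0.001,"tz":0.03,"rx":0,"ry":0,"rz":-0.02,"jaw":1},{"tx":-0.003,"ty":-0.001,"tz":0.06,"rx":0,"ry":0,"rz":-0.02,"jaw":1},{"tx":-0.003,"ty":-0.001,"tz":0.09,"rx":0,"ry":0,"rz":-0.02,"jaw":1},{"tx":-0.003,"ty":-0.001,"tz":0.12,"rx":0,"ry":0,"rz":-0.02,"jaw":1},{"tx":-0.003,"ty":-0.001,"tz":0.14,"rx":0,"ry":0,"rz":-0.02,"jaw":1},{"tx":-0.003,"ty":-0.001,"tz":0.14,"rx":0,"ry":0,"rz":-0.02,"jaw":0.6},{"tx":-0.003,"ty":-0.001,"tz":0.14,"rx":0,"ry":0,"rz":-0.02,"jaw":0.1},{"tx":-0.003,"ty":-0.001,"tz":0.14,"rx":0,"ry":0,"rz":-0.02,"jaw":0.1},{"tx":-0.003,"ty":-0.001,"tz":0.14,"rx":0,"ry":0,"rz":-0.02,"jaw":0.1},{"tx":-0.003,"ty":-0.001,"tz":0.14,"rx":0,"ry":0,"rz":-0.02,"jaw":0.1},{"tx":-0.003,"ty":-0.001,"tz":0.14,"rx":0,"ry":0,"rz":-0.02,"jaw":0.1}], "grip_force": 40}}

```text
time: 4.25
position: [0.4434, -0.373, 0.0416]
tool_rot: [2.304, 2.135, 0.0]
ft_force: [-0.3, -0.1, -0.3]
grip_width: 0.398
```

```bash
python3 - <<'E'
from h import *
s=ctrl.get_state();print(s["time"],s["position"],s["ft_force"],s["joint_positions"],s["grip_width"])
cv2.imwrite("pics/w2.png",get_image("wrist")[:,:,::-1])
E
```

```text
4.25 [ 0.44343004 -0.37298237  0.0415841 ] [-0.33595639 -0.10194903 -0.28163023] [ 0.05580535  0.36459181  0.71189447  1.83207802 -0.27299254  1.04453859
  0.79790431] 0.3975481072658055
```

View pics/w2.png

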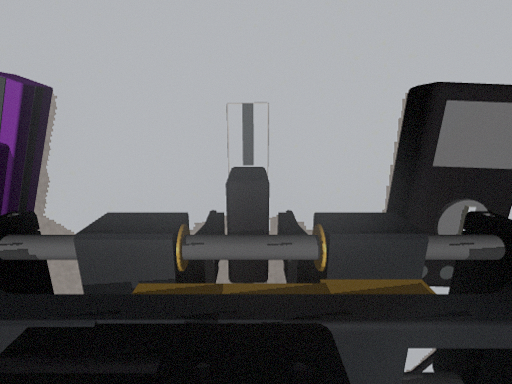

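The grip sits centred between the closing jaws at (248,230), which are still moving. I'll let them finish closing.

Emit:
{"name": "carry_out", "arguments": {"commands": [{"tx":0,"ty":0,"tz":0,"rx":0,"ry":0,"rz":0,"jaw":0.1},{"tx":0,"ty":0,"tz":0,"rx":0,"ry":0,"rz":0,"jaw":0.1},{"tx":0,"ty":0,"tz":0,"rx":0,"ry":0,"rz":0,"jaw":0.1},{"tx":0,"ty":0,"tz":0,"rx":0,"ry":0,"rz":0,"jaw":0.1}], "grip_force": 40}}

```text
time: 4.8
position: [0.4432, -0.3729, 0.0414]
tool_rot: [-2.304, -2.135, 0.0]
ft_force: [-0.7, 0.8, 1.0]
grip_width: 0.291
```

```bash
python3 - <<'E'
from h import *
for p,j in [((.443,-.373,.1),-4.3),((.575,-.22,.1),90),((.575,-.22,.043),90)]: print(cmd(p,j))
E
```

```text
(array([-0.0001, -0.0002, -0.0586]), array([-0.0003, -0.0002, -0.0009]))
(array([ 0.1625,  0.1198, -0.0586]), array([-1.0000e-04, -4.0000e-04, -1.6468e+00]))
(array([ 0.1625,  0.1198, -0.0016]), array([-1.0000e-04, -4.0000e-04, -1.6468e+00]))
```

Emit:
{"name": "carry_out", "arguments": {"commands": [{"tx":0,"ty":0,"tz":-0.03,"rx":0,"ry":0,"rz":0,"jaw":0.1},{"tx":0,"ty":0,"tz":-0.06,"rx":0,"ry":0,"rz":-0.1,"jaw":0.1},{"tx":0.015,"ty":0.01,"tz":-0.06,"rx":0,"ry":0,"rz":-0.26,"jaw":0.1},{"tx":0.03,"ty":0.022,"tz":-0.06,"rx":0,"ry":0,"rz":-0.42,"jaw":0.1},{"tx":0.05,"ty":0.037,"tz":-0.06,"rx":0,"ry":0,"rz":-0.59,"jaw":0.1},{"tx":0.07,"ty":0.052,"tz":-0.06,"rx":0,"ry":0,"rz":-0.76,"jaw":0.1},{"tx":0.09,"ty":0.066,"tz":-0.06,"rx":0,"ry":0,"rz":-0.93,"jaw":0.1},{"tx":0.11,"ty":0.081,"tz":-0.06,"rx":0,"ry":0,"rz":-1.1,"jaw":0.1},{"tx":0.13,"ty":0.096,"tz":-0.06,"rx":0,"ry":0,"rz":-1.27,"jaw":0.1},{"tx":0.15,"ty":0.11,"tz":-0.06,"rx":0,"ry":0,"rz":-1.44,"jaw":0.1},{"tx":0.1625,"ty":0.12,"tz":-0.06,"rx":0,"ry":0,"rz":-1.6,"jaw":0.1},{"tx":0.1625,"ty":0.12,"tz":-0.06,"rx":0,"ry":0,"rz":-1.647,"jaw":0.1}]}}

```text
time: 6.3
position: [0.5762, -0.2174, 0.1002]
tool_rot: [0.009, -3.141, -0.002]
ft_force: [-0.2, -0.7, -2.9]
grip_width: 0.288
```

```bash
python3 - <<'E'
from h import *
s=ctrl.get_state();print(s["time"],s["position"],s["ft_force"],s["joint_positions"],s["grip_width"])
print(cmd((.575,-.22,.041),90))
a=get_image("scene")[:,:,::-1]
cv2.imwrite("pics/s2.png",cv2.resize(a[60:310,150:480],None,fx=2.4,fy=2.4,interpolation=cv2.INTER_CUBIC))
E
```

```text
6.3 [ 0.57618473 -0.21737449  0.10023719] [-0.18059179 -0.72795516 -2.90507411] [-3.65864737e-04  3.27663196e-01  3.86820481e-01  1.67723243e+00
 -1.33877553e-01  1.16400924e+00  1.99787915e+00] 0.2879958606807196
(array([ 0.0012, -0.0027,  0.0592]), array([ 0.0016, -0.0008,  0.006 ]))
```

View pics/s2.png

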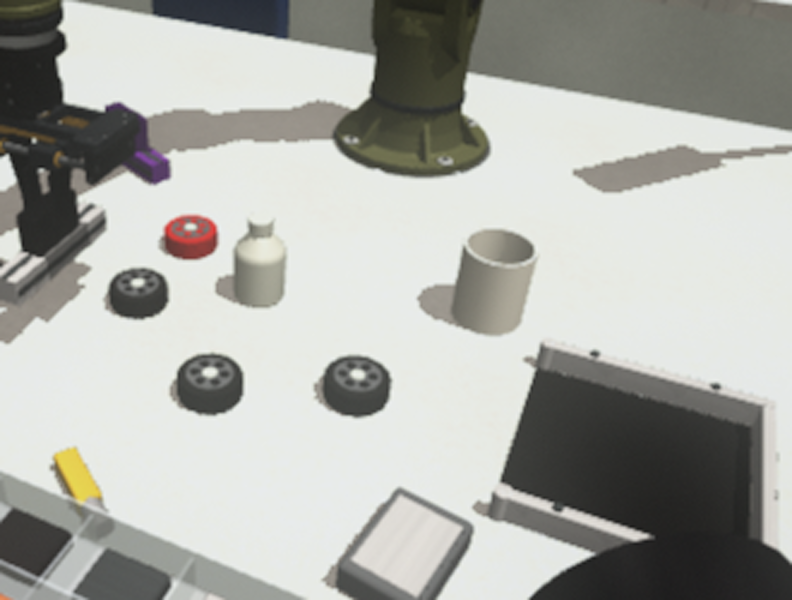

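The straightedge is held level at crop (50,250). The wheels are still at crop (139,293), (210,383) and (357,385). I'll lower it and begin the sweep along +y.

Emit:
{"name": "carry_out", "arguments": {"commands": [{"tx":0.001,"ty":-0.002,"tz":0.025,"rx":0,"ry":0,"rz":0.006,"jaw":0.1},{"tx":0.001,"ty":-0.002,"tz":0.05,"rx":0,"ry":0,"rz":0.006,"jaw":0.1},{"tx":0.001,"ty":-0.002,"tz":0.0577,"rx":0,"ry":0,"rz":0.006,"jaw":0.1},{"tx":0.001,"ty":0.012,"tz":0.0577,"rx":0,"ry":0,"rz":0.006,"jaw":0.1},{"tx":0.001,"ty":0.024,"tz":0.0577,"rx":0,"ry":0,"rz":0.006,"jaw":0.1},{"tx":0.001,"ty":0.036,"tz":0.0577,"rx":0,"ry":0,"rz":0.006,"jaw":0.1},{"tx":0.001,"ty":0.048,"tz":0.0577,"rx":0,"ry":0,"rz":0.006,"jaw":0.1},{"tx":0.001,"ty":0.06,"tz":0.0577,"rx":0,"ry":0,"rz":0.006,"jaw":0.1},{"tx":0.001,"ty":0.072,"tz":0.0577,"rx":0,"ry":0,"rz":0.006,"jaw":0.1},{"tx":0.001,"ty":0.084,"tz":0.0577,"rx":0,"ry":0,"rz":0.006,"jaw":0.1},{"tx":0.001,"ty":0.096,"tz":0.0577,"rx":0,"ry":0,"rz":0.006,"jaw":0.1},{"tx":0.001,"ty":0.108,"tz":0.0577,"rx":0,"ry":0,"rz":0.006,"jaw":0.1}]}}

```text
time: 7.85
position: [0.5743, -0.1113, 0.0438]
tool_rot: [0.009, 3.142, 0.0]
ft_force: [-0.4, -1.3, -3.4]
grip_width: 0.297
```

```bash
cat > look.py <<'E'
from h import *
import sys
n=sys.argv[1]
s=ctrl.get_state();print(s["time"],s["position"],s["ft_force"],np.round(s["joint_positions"],2),s["grip_width"])
R=Rn.from_rotvec(s["tool_rot"]).as_matrix();print("jaw deg",np.degrees(np.arctan2(R[1,1],R[0,1])),"tool z",R[:,2])
a=get_image("scene")[:,:,::-1]; b=get_image("side")[:,:,::-1]
cv2.imwrite(f"pics/a{n}.png",cv2.resize(a[130:310,180:460],None,fx=2.8,fy=2.8,interpolation=cv2.INTER_CUBIC))
cv2.imwrite(f"pics/b{n}.png",cv2.resize(b[110:270,150:350],None,fx=3.5,fy=3.5,interpolation=cv2.INTER_CUBIC))
E
python3 look.py 1
```

```text
7.85 [ 0.57433522 -0.11127067  0.04375235] [-0.43330842 -1.30150441 -3.42327168] [-0.14  0.32  0.34  1.81 -0.12  1.04  1.81] 0.29658589955965625
jaw deg 89.66429510548188 tool z [ 4.97638022e-05  1.27549296e-07 -9.99999999e-01]
```

View pics/a1.png

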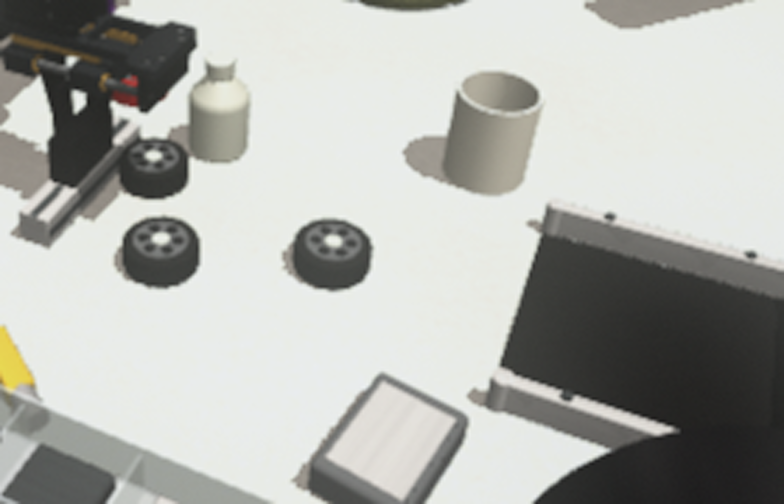

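View pics/b1.png

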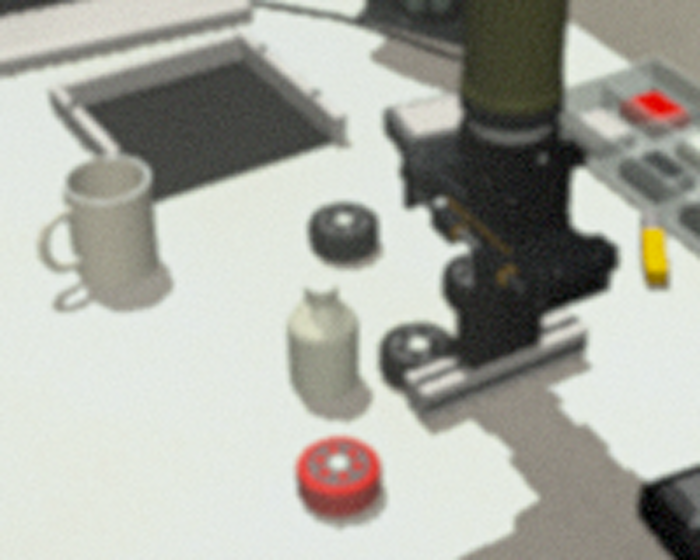

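A has moved with the face; its hub is at crop (155,155) and B's at (160,240). The bottle is clear. Before joining them I'll nudge B inward along a slanted normal, so the group comes out narrow enough for the bay.

```bash
python3 - <<'E'
from h import *
np.set_printoptions(precision=4,suppress=True)
q=lambda u,v,z:ray("scene",u/2.8+180,v/2.8+130,z)[:2]
print("A",q(155,156,.026),"B",q(161,239,.026),"C",q(334,241,.026)); print(ray("side",150+343/3.5,110+217/3.5,.026))
print("gm",[ray("scene",u,v,.019)[:2] for u,v in((178,248),(190,265),(192,270))])
a=np.radians(113);n=np.array([np.cos(a),np.sin(a)]);l=np.array([n[1],-n[0]])
B=np.array([.630,-.002])
st=B-n*.06+l*.012; en=st+n*.078
print(st,en)
p=(.575,-.14)
for P,j in [((*p,.043),90),((*p,.1),90),((*st,.1),113),((*st,.043),113),((*en,.043),113)]: print(P,cmd(P,j))
E
```

```text
A [ 0.5258 -0.0616] B [ 0.625  -0.0033] C [0.563 0.125]
[0.5676 0.1252 0.026 ]
gm [array([ 0.7665, -0.0701]), array([ 0.7944, -0.0216]), array([ 0.8034, -0.0109])]
[ 0.6645 -0.0525] [0.634  0.0193]
(0.575, -0.14, 0.043) (array([-0.0006, -0.0307,  0.0005]), array([ 0.0017, -0.0002, -0.0032]))
(0.575, -0.14, 0.1) (array([-0.0006, -0.0306, -0.0565]), array([ 0.0017, -0.0002, -0.0032]))
(np.float64(0.6644899259507857), np.float64(-0.05254151766527513), 0.1) (array([-0.0898,  0.0572, -0.0563]), array([ 0.0017,  0.0001, -0.4047]))
(np.float64(0.6644899259507857), np.float64(-0.05254151766527513), 0.043) (array([-0.0898,  0.0571,  0.0007]), array([ 0.0017,  0.0001, -0.4047]))
(np.float64(0.6340128979286224), np.float64(0.019257860904015205), 0.043) (array([-0.0591,  0.1288,  0.0008]), array([ 0.0017,  0.0001, -0.4047]))
```

Emit:
{"name": "carry_out", "arguments": {"commands": [{"tx":0,"ty":-0.02,"tz":0,"rx":0,"ry":0,"rz":0,"jaw":0.1},{"tx":0,"ty":-0.03,"tz":-0.03,"rx":0,"ry":0,"rz":0,"jaw":0.1},{"tx":-0.03,"ty":-0.02,"tz":-0.057,"rx":0,"ry":0,"rz":-0.13,"jaw":0.1},{"tx":-0.06,"ty":0.015,"tz":-0.057,"rx":0,"ry":0,"rz":-0.27,"jaw":0.1},{"tx":-0.09,"ty":0.055,"tz":-0.057,"rx":0,"ry":0,"rz":-0.405,"jaw":0.1},{"tx":-0.09,"ty":0.057,"tz":-0.025,"rx":0,"ry":0,"rz":-0.405,"jaw":0.1},{"tx":-0.09,"ty":0.057,"tz":0.0005,"rx":0,"ry":0,"rz":-0.405,"jaw":0.1},{"tx":-0.084,"ty":0.071,"tz":0.0005,"rx":0,"ry":0,"rz":-0.405,"jaw":0.1},{"tx":-0.078,"ty":0.085,"tz":0.0005,"rx":0,"ry":0,"rz":-0.405,"jaw":0.1},{"tx":-0.072,"ty":0.1,"tz":0.0005,"rx":0,"ry":0,"rz":-0.405,"jaw":0.1},{"tx":-0.066,"ty":0.114,"tz":0.0005,"rx":0,"ry":0,"rz":-0.405,"jaw":0.1},{"tx":-0.059,"ty":0.129,"tz":0.0005,"rx":0,"ry":0,"rz":-0.405,"jaw":0.1}]}}

```text
time: 9.45
position: [0.6338, 0.0178, 0.0437]
tool_rot: [-0.623, 3.078, -0.0]
ft_force: [0.9, 0.3, -2.6]
grip_width: 0.294
```

```bash
python3 look.py 2
```

```text
9.45 [0.63378438 0.01775767 0.04365383] [ 0.9235104   0.33955698 -2.56993552] [-0.25  0.41  0.22  1.68 -0.1   1.07  1.97] 0.2938833599607425
jaw deg 112.8924211783429 tool z [ 6.35448337e-04  8.15833487e-05 -9.99999795e-01]
```

View pics/a2.png

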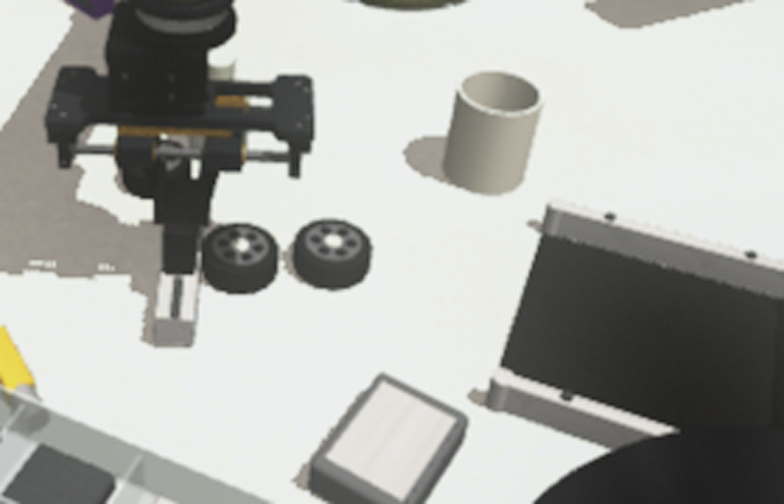

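View pics/b2.png

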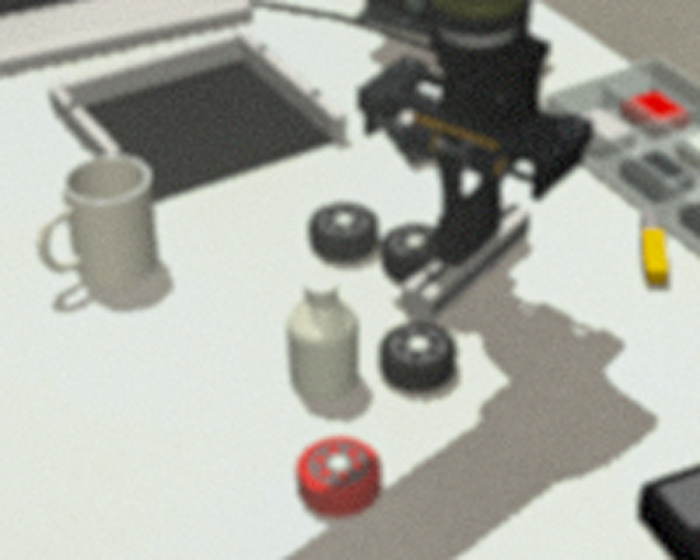

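```bash
python3 - <<'E'
from h import *
np.set_printoptions(precision=4,suppress=True)
print("B",ray("scene",242/2.8+180,243/2.8+130,.026),"B",ray("side",150+414/3.5,110+238/3.5,.026),"A",ray("side",150+418/3.5,110+341/3.5,.026))
for P,j in [((.64,.0,.043),113),((.65,-.03,.1),113),((.573,-.135,.1),90),((.573,-.135,.043),90)]: print(P,cmd(P,j))
E
```

```text
B [0.5995 0.0583 0.026 ] B [0.605  0.0639 0.026 ] A [ 0.5304 -0.0607  0.026 ]
(0.64, 0.0, 0.043) (array([ 0.0017, -0.0214,  0.0003]), array([0.0023, 0.0003, 0.0014]))
(0.65, -0.03, 0.1) (array([ 0.0042, -0.0528, -0.0568]), array([0.0023, 0.0003, 0.0014]))
(0.573, -0.135, 0.1) (array([ 0.1162, -0.1192, -0.0569]), array([ 0.0023, -0.0002,  0.4028]))
(0.573, -0.135, 0.043) (array([ 0.1162, -0.1193,  0.0001]), array([ 0.0023, -0.0002,  0.4028]))
```

Emit:
{"name": "carry_out", "arguments": {"commands": [{"tx":0.002,"ty":-0.021,"tz":0,"rx":0,"ry":0,"rz":0,"jaw":0.1},{"tx":0.004,"ty":-0.03,"tz":-0.03,"rx":0,"ry":0,"rz":0,"jaw":0.1},{"tx":0.004,"ty":-0.053,"tz":-0.057,"rx":0,"ry":0,"rz":0,"jaw":0.1},{"tx":0.04,"ty":-0.075,"tz":-0.057,"rx":0,"ry":0,"rz":0.13,"jaw":0.1},{"tx":0.08,"ty":-0.1,"tz":-0.057,"rx":0,"ry":0,"rz":0.27,"jaw":0.1},{"tx":0.116,"ty":-0.119,"tz":-0.057,"rx":0,"ry":0,"rz":0.403,"jaw":0.1},{"tx":0.116,"ty":-0.119,"tz":-0.057,"rx":0,"ry":0,"rz":0.403,"jaw":0.1},{"tx":0.116,"ty":-0.119,"tz":-0.025,"rx":0,"ry":0,"rz":0.403,"jaw":0.1},{"tx":0.116,"ty":-0.119,"tz":0,"rx":0,"ry":0,"rz":0.403,"jaw":0.1},{"tx":0.116,"ty":-0.119,"tz":0,"rx":0,"ry":0,"rz":0.403,"jaw":0.1}]}}

```text
time: 10.8
position: [0.5727, -0.1392, 0.0421]
tool_rot: [-0.007, -3.139, 0.001]
ft_force: [0.2, -0.4, -3.4]
grip_width: 0.295
```

```bash
python3 look.py 3
```

```text
10.8 [ 0.57268435 -0.13919456  0.04205077] [ 0.17575456 -0.3621924  -3.39559621] [-0.11  0.33  0.36  1.79 -0.13  1.04  1.86] 0.29473571967855106
jaw deg 89.74155399265392 tool z [-2.44200620e-03 -5.23339706e-04 -9.99996881e-01]
```

View pics/a3.png

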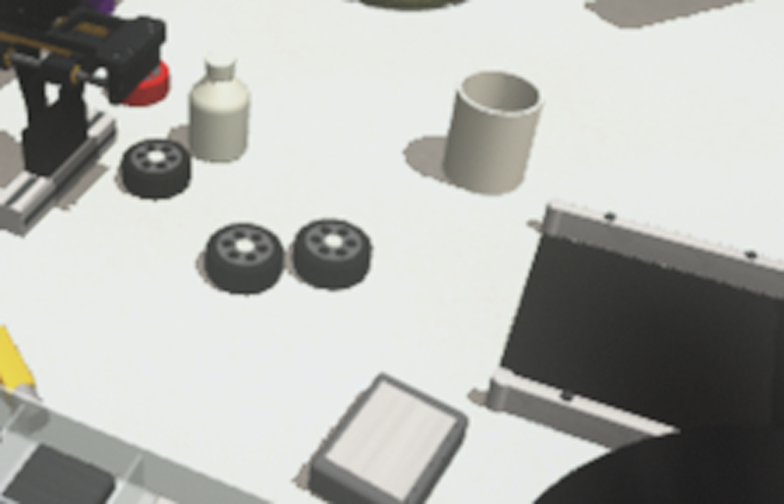

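A is at crop (157,157), B at (245,245), C at (334,242), and the bay is unobstructed. Now I'll push A up level with B.

Emit:
{"name": "carry_out", "arguments": {"commands": [{"tx":0,"ty":0.012,"tz":0,"rx":0,"ry":0,"rz":0,"jaw":0.1},{"tx":0,"ty":0.024,"tz":0,"rx":0,"ry":0,"rz":0,"jaw":0.1},{"tx":0,"ty":0.036,"tz":0,"rx":0,"ry":0,"rz":0,"jaw":0.1},{"tx":0,"ty":0.048,"tz":0,"rx":0,"ry":0,"rz":0,"jaw":0.1},{"tx":0,"ty":0.06,"tz":0,"rx":0,"ry":0,"rz":0,"jaw":0.1},{"tx":0,"ty":0.072,"tz":0,"rx":0,"ry":0,"rz":0,"jaw":0.1},{"tx":0,"ty":0.084,"tz":0,"rx":0,"ry":0,"rz":0,"jaw":0.1},{"tx":0,"ty":0.096,"tz":0,"rx":0,"ry":0,"rz":0,"jaw":0.1},{"tx":0,"ty":0.108,"tz":0,"rx":0,"ry":0,"rz":0,"jaw":0.1},{"tx":0,"ty":0.12,"tz":0,"rx":0,"ry":0,"rz":0,"jaw":0.1},{"tx":0,"ty":0.132,"tz":0,"rx":0,"ry":0,"rz":0,"jaw":0.1},{"tx":0,"ty":0.144,"tz":0,"rx":0,"ry":0,"rz":0,"jaw":0.1}]}}

```text
time: 12.4
position: [0.574, 0.0067, 0.0433]
tool_rot: [0.006, 3.142, 0.0]
ft_force: [0.6, -0.5, -2.8]
grip_width: 0.294
```

```bash
python3 look.py 4
```

```text
12.4 [0.57398675 0.00671401 0.04325095] [ 0.64307406 -0.50663441 -2.81725785] [-0.3   0.29  0.29  1.83 -0.1   1.03  1.59] 0.29373283778373677
jaw deg 89.78368017943873 tool z [ 8.81579847e-06  5.58327865e-05 -9.99999998e-01]
```

View pics/a4.png

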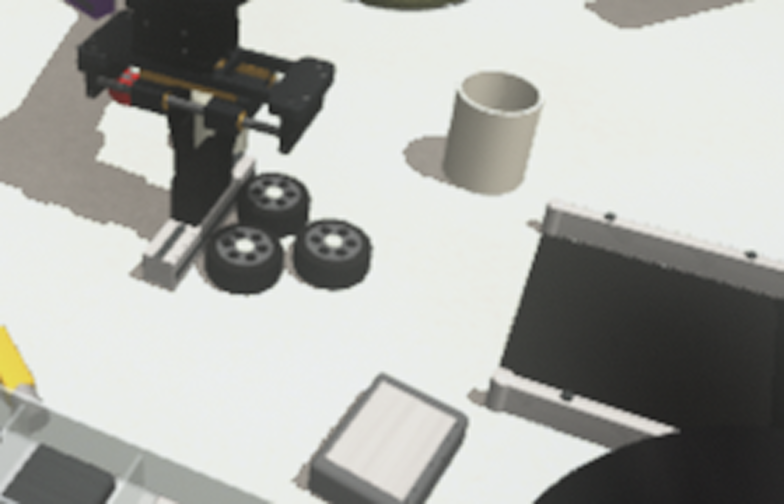

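View pics/b4.png

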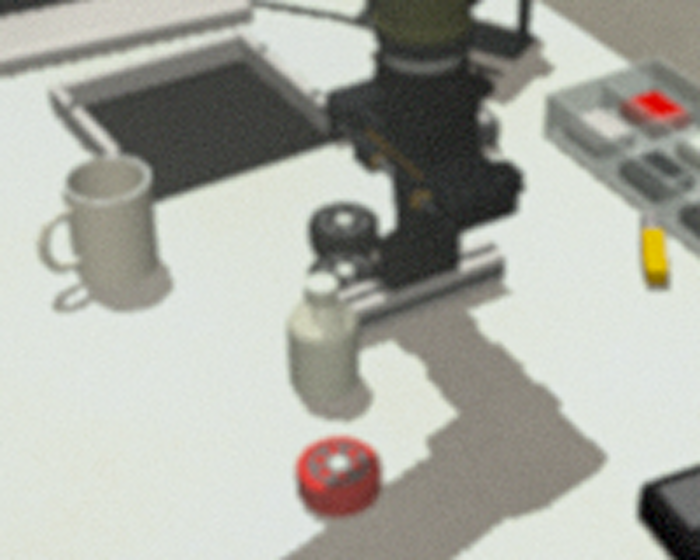

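The triangle has formed: A's hub is at crop (275,192), B's at (245,245) and C's at (334,242), all within about 75 mm of each other and well before the mouth. Next I'll push along the lane with a slight yaw to the left so the group enters the bay centred.

Emit:
{"name": "carry_out", "arguments": {"commands": [{"tx":0,"ty":0.008,"tz":0,"rx":0,"ry":0,"rz":-0.03,"jaw":0.1},{"tx":0.001,"ty":0.018,"tz":0,"rx":0,"ry":0,"rz":-0.06,"jaw":0.1},{"tx":0.002,"ty":0.028,"tz":0,"rx":0,"ry":0,"rz":-0.08,"jaw":0.1},{"tx":0.003,"ty":0.038,"tz":0,"rx":0,"ry":0,"rz":-0.08,"jaw":0.1},{"tx":0.004,"ty":0.048,"tz":0,"rx":0,"ry":0,"rz":-0.08,"jaw":0.1},{"tx":0.005,"ty":0.058,"tz":0,"rx":0,"ry":0,"rz":-0.08,"jaw":0.1},{"tx":0.006,"ty":0.068,"tz":0,"rx":0,"ry":0,"rz":-0.08,"jaw":0.1},{"tx":0.007,"ty":0.078,"tz":0,"rx":0,"ry":0,"rz":-0.08,"jaw":0.1},{"tx":0.008,"ty":0.088,"tz":0,"rx":0,"ry":0,"rz":-0.08,"jaw":0.1},{"tx":0.009,"ty":0.098,"tz":0,"rx":0,"ry":0,"rz":-0.08,"jaw":0.1},{"tx":0.01,"ty":0.108,"tz":0,"rx":0,"ry":0,"rz":-0.08,"jaw":0.1},{"tx":0.011,"ty":0.118,"tz":0,"rx":0,"ry":0,"rz":-0.08,"jaw":0.1}]}}

```text
time: 14.0
position: [0.5634, 0.1246, 0.0432]
tool_rot: [0.12, -3.139, -0.0]
ft_force: [-0.4, -0.5, -2.9]
grip_width: 0.295
```

```bash
python3 look.py 5
```

```text
14.0 [0.56336316 0.12459475 0.04324245] [-0.39741193 -0.4633257  -2.90588154] [-0.45  0.3   0.21  1.82 -0.07  1.03  1.44] 0.29513066560441986
jaw deg 94.36754183737504 tool z [-2.78976976e-05  1.31824278e-05 -1.00000000e+00]
```

View pics/a5.png

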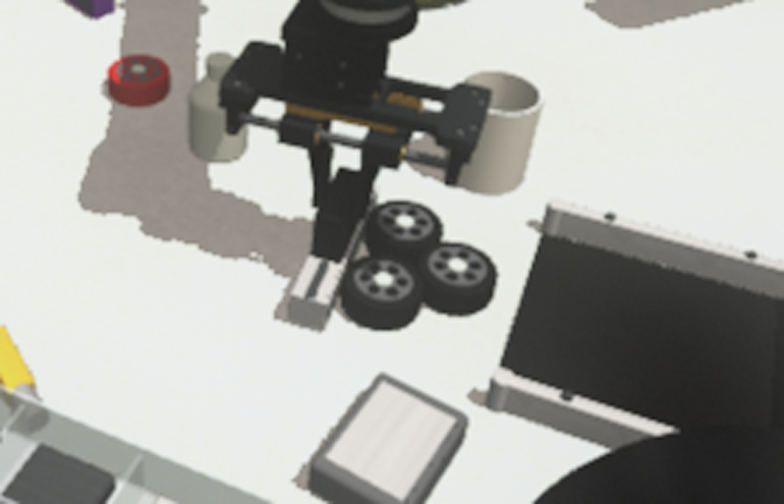

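View pics/b5.png

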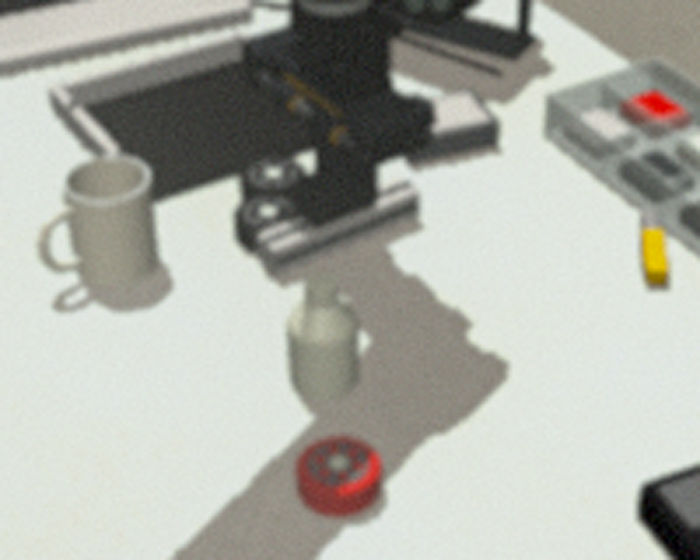

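The group is still tight: A (405,221), B (383,280), C (457,264) in the crop. The bottle, mug and io box have not moved.

```bash
python3 - <<'E'
from h import *
np.set_printoptions(precision=4,suppress=True)
q=lambda u,v,z=.026:ray("scene",u/2.8+180,v/2.8+130,z)[:2]
print("ABC",q(405,221),q(383,280),q(457,264)); print("bars top",q(555,208,.03),q(497,376,.03),"mat",q(546,235,0),q(504,372,0),"far bar in",q(770,262,.03))
for P,j in [((.553,.24,.043),94),((.549,.282,.043),93.5)]: print(P,cmd(P,j))
E
```

```text
ABC [0.5117 0.1698] [0.5895 0.1757] [0.5447 0.2231]
bars top [0.4417 0.2804] [0.652  0.2794] mat [0.4428 0.2794] [0.6167 0.2821] far bar in [0.433  0.4487]
(0.553, 0.24, 0.043) (array([0.0013, 0.1142, 0.0005]), array([0.0014, 0.0001, 0.0085]))
(0.549, 0.282, 0.043) (array([0.002 , 0.1564, 0.0005]), array([0.0014, 0.0001, 0.0172]))
```

Emit:
{"name": "carry_out", "arguments": {"commands": [{"tx":0,"ty":0.01,"tz":0,"rx":0,"ry":0,"rz":0,"jaw":0.1},{"tx":0,"ty":0.02,"tz":0,"rx":0,"ry":0,"rz":0,"jaw":0.1},{"tx":0,"ty":0.03,"tz":0,"rx":0,"ry":0,"rz":0,"jaw":0.1},{"tx":0,"ty":0.04,"tz":0,"rx":0,"ry":0,"rz":0,"jaw":0.1},{"tx":0,"ty":0.05,"tz":0,"rx":0,"ry":0,"rz":0,"jaw":0.1},{"tx":0,"ty":0.06,"tz":0,"rx":0,"ry":0,"rz":0,"jaw":0.1},{"tx":0,"ty":0.07,"tz":0,"rx":0,"ry":0,"rz":0,"jaw":0.1},{"tx":0,"ty":0.08,"tz":0,"rx":0,"ry":0,"rz":0,"jaw":0.1},{"tx":0,"ty":0.09,"tz":0,"rx":0,"ry":0,"rz":0,"jaw":0.1},{"tx":0,"ty":0.1,"tz":0,"rx":0,"ry":0,"rz":0,"jaw":0.1},{"tx":0,"ty":0.11,"tz":0,"rx":0,"ry":0,"rz":0,"jaw":0.1}]}}

```text
time: 15.48
position: [0.555, 0.2343, 0.0433]
tool_rot: [-0.12, 3.139, -0.0]
ft_force: [0.8, -0.6, -3.5]
grip_width: 0.292
```

```bash
python3 look.py 6
```

```text
15.475 [0.55500584 0.23426184 0.04326046] [ 0.79156701 -0.62100207 -3.45812378] [-0.58  0.34  0.16  1.76 -0.06  1.05  1.25] 0.2923992698458252
jaw deg 94.36712158279946 tool z [ 2.74655817e-06 -1.79443282e-06 -1.00000000e+00]
```

View pics/a6.png

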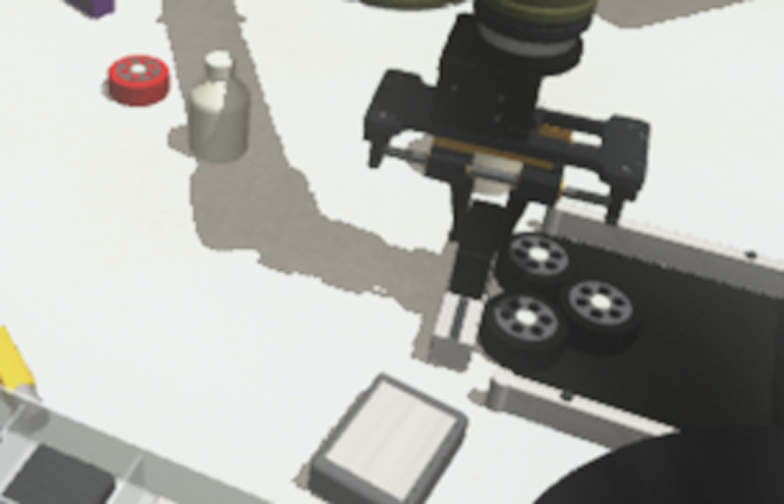

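View pics/b6.png

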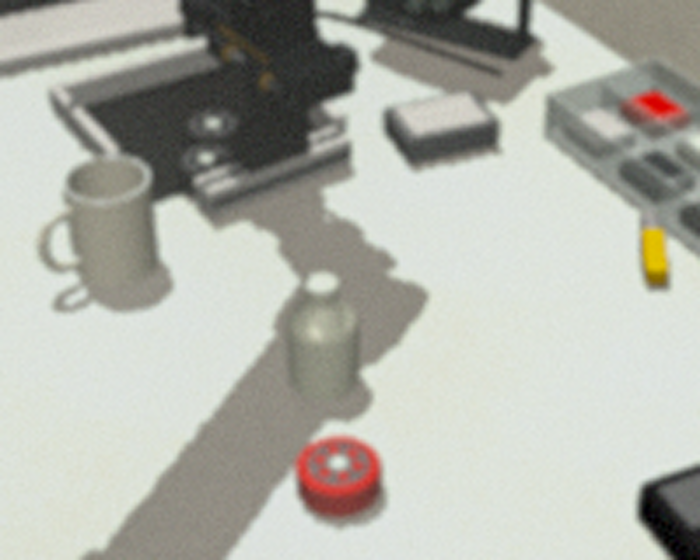

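The wheels are entering centred between the bars: A (540,254), B (525,317), C (601,301). One last push of about 50 mm, then I'll back straight out.

Emit:
{"name": "carry_out", "arguments": {"commands": [{"tx":0,"ty":0.01,"tz":0,"rx":0,"ry":0,"rz":0,"jaw":0.1},{"tx":0,"ty":0.02,"tz":0,"rx":0,"ry":0,"rz":0,"jaw":0.1},{"tx":0,"ty":0.03,"tz":0,"rx":0,"ry":0,"rz":0,"jaw":0.1},{"tx":0,"ty":0.04,"tz":0,"rx":0,"ry":0,"rz":0,"jaw":0.1},{"tx":0,"ty":0.05,"tz":0,"rx":0,"ry":0,"rz":0,"jaw":0.1},{"tx":0,"ty":0.05,"tz":0,"rx":0,"ry":0,"rz":0,"jaw":0.1},{"tx":0,"ty":0.03,"tz":0,"rx":0,"ry":0,"rz":0,"jaw":0.1},{"tx":0,"ty":0.0,"tz":0,"rx":0,"ry":0,"rz":0,"jaw":0.1},{"tx":0,"ty":-0.03,"tz":0,"rx":0,"ry":0,"rz":0,"jaw":0.1},{"tx":0,"ty":-0.06,"tz":0,"rx":0,"ry":0,"rz":0,"jaw":0.1},{"tx":0,"ty":-0.08,"tz":0,"rx":0,"ry":0,"rz":0,"jaw":0.1},{"tx":0,"ty":-0.08,"tz":0,"rx":0,"ry":0,"rz":0,"jaw":0.1}]}}

```text
time: 17.08
position: [0.5616, 0.1508, 0.0435]
tool_rot: [-0.112, 3.139, -0.001]
ft_force: [0.6, 1.0, -3.4]
grip_width: 0.3
```

```bash
python3 look.py 7
```

```text
17.075 [0.56162154 0.15076639 0.04347321] [ 0.56363431  0.98783357 -3.42081209] [-0.48  0.31  0.2   1.81 -0.07  1.03  1.39] 0.2997093777788262
jaw deg 94.10428589913602 tool z [ 3.96367701e-04 -7.26773205e-04 -9.99999657e-01]
```

View pics/a7.png

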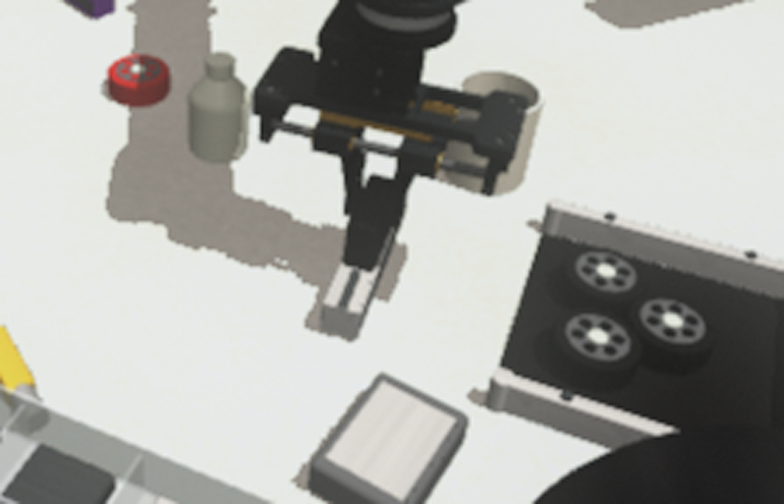

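View pics/b7.png

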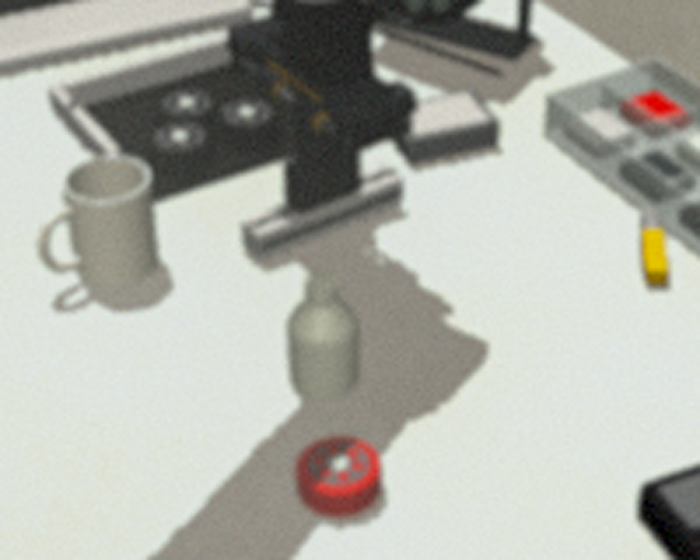

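All three wheels are inside the bay, at crop (606,271), (598,337) and (673,321). I'll check the numbers, then set the straightedge down.

```bash
python3 - <<'E'
from h import *
np.set_printoptions(precision=4,suppress=True)
q=lambda u,v,z=.026:ray("scene",u/2.8+180,v/2.8+130,z)[:2]
r=lambda u,v,z=.026:ray("side",u/3.5+150,v/3.5+110,z)[:2]
print("ABC",q(606,271),q(598,337),q(673,321)); print(r(180,135),r(246,111),r(186,101))
E
```

```text
ABC [0.499 0.332] [0.5764 0.3379] [0.5336 0.3862]
[0.5027 0.3292] [0.5784 0.3359] [0.5359 0.3846]
```

Emit:
{"name": "carry_out", "arguments": {"commands": [{"tx":0,"ty":0,"tz":0.001,"rx":0,"ry":0,"rz":0,"jaw":0.1},{"tx":0,"ty":0,"tz":0.002,"rx":0,"ry":0,"rz":0,"jaw":0.1},{"tx":0,"ty":0,"tz":0.002,"rx":0,"ry":0,"rz":0,"jaw":0.1},{"tx":0,"ty":0,"tz":0.002,"rx":0,"ry":0,"rz":0,"jaw":0.4},{"tx":0,"ty":0,"tz":0.002,"rx":0,"ry":0,"rz":0,"jaw":0.6},{"tx":0,"ty":0,"tz":0.002,"rx":0,"ry":0,"rz":0,"jaw":0.8},{"tx":0,"ty":0,"tz":0.002,"rx":0,"ry":0,"rz":0,"jaw":0.8},{"tx":0,"ty":0,"tz":0.002,"rx":0,"ry":0,"rz":0,"jaw":0.8},{"tx":0,"ty":0,"tz":0.002,"rx":0,"ry":0,"rz":0,"jaw":0.8}]}}

```text
time: 18.3
position: [0.5612, 0.1538, 0.0413]
tool_rot: [-0.12, 3.139, 0.0]
ft_force: [0.6, 0.5, 0.1]
grip_width: 0.782
```

Emit:
{"name": "carry_out", "arguments": {"commands": [{"tx":0,"ty":0,"tz":-0.02,"rx":0,"ry":0,"rz":0,"jaw":0.8},{"tx":0,"ty":0,"tz":-0.06,"rx":0,"ry":0,"rz":0,"jaw":0.8},{"tx":0,"ty":0,"tz":-0.11,"rx":0,"ry":0,"rz":0,"jaw":0.8},{"tx":0,"ty":0,"tz":-0.16,"rx":0,"ry":0,"rz":0,"jaw":0.8},{"tx":0,"ty":0,"tz":-0.2,"rx":0,"ry":0,"rz":0,"jaw":0.8},{"tx":0,"ty":0,"tz":-0.2,"rx":0,"ry":0,"rz":0,"jaw":0.8},{"tx":0,"ty":0,"tz":-0.2,"rx":0,"ry":0,"rz":0,"jaw":0.8}]}}

```text
time: 19.18
position: [0.5608, 0.1538, 0.2406]
tool_rot: [0.12, -3.138, 0.0]
ft_force: [0.1, -0.3, -1.4]
grip_width: 0.8
```

```bash
python3 look.py 8
```

```text
19.175 [0.5607641  0.15377474 0.240575  ] [ 0.13063085 -0.25771699 -1.43507093] [-0.5   0.16  0.21  1.58 -0.03  1.41  1.36] 0.7999744670692562
jaw deg 94.36838720469021 tool z [-8.29455983e-04 -1.72162548e-04 -9.99999641e-01]
```

View pics/a8.png

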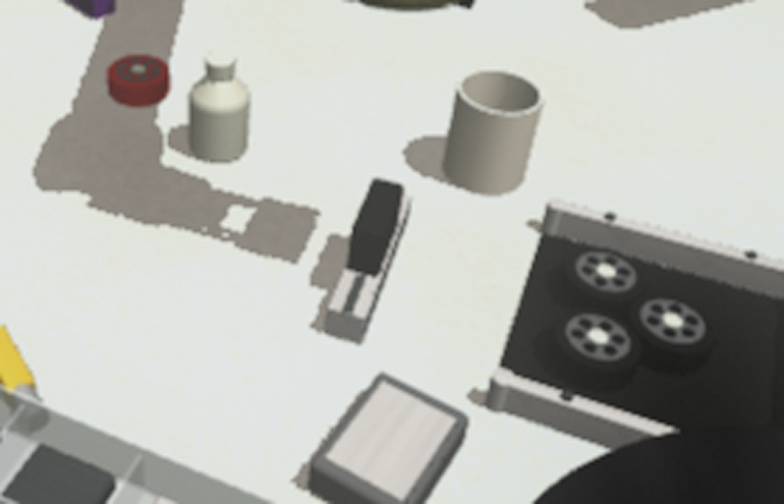

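View pics/b8.png

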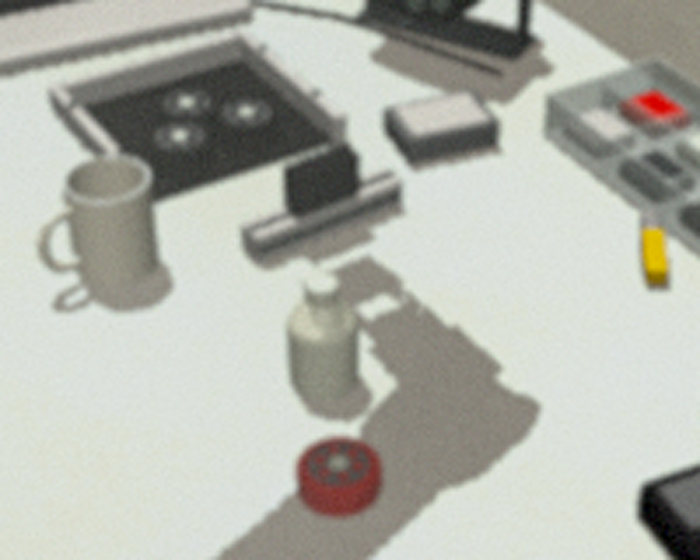

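The straightedge stands upright at crop (365,270), well before the mouth. The wheels are all in the bay, and the bottle, mug and io box are where they were. I'm handing in.

```bash
python3 - <<'E'
from bench import ctrl
print(ctrl.close_job())
E
```

```text
the job is handed in; nothing more can be done
None
```

The job is done and handed in at about 19 s; the hand-in reports no verdict. I gripped the silver straightedge by its black grip, moved wheels A and B up to C to form a tight triangle, and pushed all three into the bay together. Then I backed the straightedge out, set it down and released it.

**Wheels:** in the last pictures all three are flat inside the bay, the rearmost about 50–55 mm past the mouth line and all near its centre. The two cameras agreed to about 4 mm.

**Straightedge:** it stands upright about 125 mm before the mouth, and the gripper is 20 cm up and open.

**Bystanders:** the bottle, mug and interface box are at their earlier pixel positions. I did not re-measure the multimeter, tape roll and gearmotor at the end. The straightedge was carried near the multimeter but stayed above it.

**Other:** no check failed. One move call was refused early for missing fields, and nothing moved.

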